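# Hold the furnace shutter open at its line

## Task

Get the port of the small furnace ready for a colleague to lower a probe into: lift the crucible off the furnace top, where it stands in the way of the sliding shutter, and set it down gently, upright, on the clay tile. Then pull the spring-return shutter by its handle until its front edge is level with the line scribed across the guide rails, so that its round opening lies over the port, and finish while still holding it there, since it springs shut when let go. Leave the other things on the bench where they are.

Things in the scene. Friction and masses are not known exactly. Their poses are not given: they have to be found in the camera images.
- furnace: Fixed octagonal steel furnace, 268 mm across flats at its rim, flat deck on top 200 mm above the bench. Origin: centre of its underside, on the bench; x runs along the shutter's rails, the front faces -x. Two rails 8 mm wide, 7 mm high run along x on the deck, centred at y = +-37 mm; the shutter slides between them. A spring tube (top 17 mm above the deck) lies at y = +53 mm, x = +32 to +120 mm.
- port (a point): Middle of the port, a 30 mm round hole in the furnace's deck, 25 mm behind (+x of) the furnace's middle, at the deck's level.
- mark (a point): Point midway between the two ends of the scribed line: a black line 3.5 mm wide across the top of both rails and the deck outside them, 83 mm in front (-x) of the furnace's middle, 204 mm above the bench (the level of the shutter plate's top).
- shutter (a joint): Shutter's travel towards the furnace's -x, in m: 0 closed, 0.045 when the front edge is level with the line and the shutter's opening lies centred over the port, 0.065 the far stop. A spring pulls it shut with about 4 N at 0 rising to about 10 N at the line, plus about 1 N of friction.
- front_edge (a point): Middle of the front edge of the shutter, on its top face. The shutter is a flat aluminium plate 140 mm long, 64 mm wide, 4 mm thick, lying on the deck, with a 34 mm round opening 108 mm behind this edge. Shut, the edge lies 38 mm in front of the furnace's middle.
- handle (a point): Middle of the shutter's handle: a black round bar 12 mm thick, running across the rails (along furnace y), 36 mm above the deck (236 mm above the bench), 13 mm behind the front edge. It is carried by two upright steel legs at its ends, 52 mm apart inside, and the space under it (26 mm), before and behind it is free once the crucible is gone.
- crucible (a point): Centre (half-way up) of the loose white ceramic crucible: an open straight-sided cup, 46 mm outside diameter, 70 mm tall, wall 3.5 mm, 0.10 to 0.20 kg. It starts upright on the deck between the rails, in front of the shutter's handle. z is its upright axis.
- tile: Fixed clay tile lying on the bench, 120 x 120 mm, 12 mm thick, to the left or right of the furnace. Origin: centre of its underside; x and y along its sides.
- vessel_head: Bystander, leave alone: steel vessel head standing on the bench, a 90 mm cap 42 mm tall carrying a tee (which sticks out to 49 mm on its +y side) and a 64 mm pressure gauge, 172 mm tall in all. Origin: centre of its underside.
- wrench: Bystander, leave alone: steel wrench 170 mm long lying on the bench along its x axis. Origin: centre of its underside.
- coupling: Bystander, leave alone: quick coupling standing on end on the bench, 37 mm diameter, 68 mm tall. Origin: centre of its underside.
Things that resemble listed ones, but are neither listed nor needed, are in the scene too. Of the things shaped like the tile, the terracotta one is meant.

How it is judged:
On the way, in this order (a step that is already met when the one before it is completed fails the run):
1. the crucible stands upright on the tile, let go and at rest (x of crucible in the frame of tile between -0.04 and 0.04 m and y of crucible in the frame of tile between -0.04 and 0.04 m and z of crucible in the frame of tile between 0.042 and 0.052 m and angle between crucible's own z axis and vertical below 0.1 rad and contact force between the fingers and crucible_body below 0.1 N and linear speed of crucible_body below 0.02 m/s), for 0.2 s.
2. the shutter is held with its front edge level with the line (value of joint shutter between 0.04 and 0.05 m and contact force between the fingers and shutter above 2 N), for 0.2 s.
At the end, for the whole second after the job is handed in: The shutter is still, its front edge within 5 mm of the line (joint 0.040 to 0.050), held by the fingers with over 2 N; the crucible stands on the tile, upright within 0.1 rad, its axis within 40 mm of the tile's middle along each side, at rest and not touched by the fingers (all of step 1 and all of step 2 and velocity of joint shutter between -0.01 and 0.01 m/s); the arm keeps its last pose, push and grip.
It fails at once if the shutter is drawn open (more than 20 mm) while the crucible still stands on the furnace (value of joint shutter above 0.02 m and height (world z) of crucible above 0.2 m).
It fails at once if the crucible is tipped over (more than 0.6 rad) (angle between crucible's own z axis and vertical above 0.6 rad).
It fails at once if the crucible is dropped: it falls free of the fingers faster than 0.6 m/s (contact force between the fingers and crucible_body below 0.05 N and linear speed of crucible_body above 0.6 m/s).
It fails at once if the vessel head, the wrench or the coupling is shifted by more than 30 mm (distance of any of vessel_head, wrench, coupling from where it was at the start of the episode above 0.03 m).
It also fails if it takes over 54 s, if anything falls off the work surface, if the arm or the gripper's body presses on something with over 40 N, if the wrist force passes 120 N, or if a joint passes its speed limit or range.

## Robot

A 6-joint arm with a two-finger parallel gripper is mounted at the origin on the work surface. World frame = base frame: x ahead of the robot, y to its left, z up, the work surface at z = 0. Lengths are in m, angles in rad, forces in N, time in s.
With the tool pointing down it reaches from about 0.325 to 0.775 m from the base axis. Payload 5.5 kg.
Tool frame: the origin (TCP) lies between the finger pads; the fingertips stand robot.tip_extent ahead of it and the grasp point (between the pads) lies 11 mm behind it (robot.tip_extent is the distance from the TCP to the fingertips, in m); z points along the fingers, y is the line along which they close (so a half turn about z gives the same grasp; the last joint's range is limited). The gripper opens to 88 mm and grips with 3 to 60 N. Pads are 20 mm wide; open, the fingers measure 115 mm over their backs; the gripper's body (75 mm by 178 mm) begins 61 mm behind the grasp point.
Start: joints at [1.168, 0.091, 1.231, -0, 1.82, -0.057], TCP at [0.203, 0.564, 0.231] pointing down, gripper open.
Joint ranges: [-2.87, 2.87], [-0.86, 2.18], [0.17, 2.46], [-1.51, 4.65], [0.06, 2.69], [-2.65, 2.65]. Speed limits (rad/s): [2.57, 2.57, 3.01, 3.14, 3.14, 3.14].

## Interface

Orientations are given as a 3x3 rotation matrix whose columns are the frame's x, y, z axes.
In Python, from plant import robot gives the robot as it stands. The module is installed in compiled form; this text tells all that it offers.
- The arm moves only by the tool step_arm, never from a script. Its argument "motion" is text: rows parted by semicolons, each of 5 numbers parted by spaces: the gripper's target within -1 to 1 (shut at 1, half-way at 0, fully open at -1), then the shift along the tool's x, y, z in m, then the turn about the tool's z in degrees. In form: gripper tx ty tz turn; .... A call has 1 to 12 rows; each row shifts and turns the commanded pose from where the row before left it, along the tool's axes as they then stand; what a row does not reach is not made up. A row lasts 1/8 s, in which the tool goes at most 62.5 mm and 10.7 degrees, less where a joint would pass 70% of its speed; a pose out of reach is approached as far as the arm can. A call with a gripper value outside its range is refused whole. The fingers move at their own pace and stop on an object; "newtons" is the grip in N (left out, the last holds). Time passes only in rows, so rows that do not move let the fingers close. It gives the time, the measured TCP pose, the force, the opening and the grip force at its end, in the units of the state.
- robot.sense(): the state, without advancing time (a new reading comes with each control period).
- robot.grab_frame(name): name is "scene" or "top" or "wrist"; returns (picture, depth): 420x560x3 uint8, red, green, blue; 420x560 float32, m along the optical axis (not along the pixel's ray), 0 where there is no reading.
- robot.camera_info(name): a dict with "fx", "fy", "cx", "cy" (pixels), "extrinsics" (4x4, takes a point from world to camera coordinates); the wrist camera has in their place "tool_from_camera" (4x4, takes a point from camera to tool coordinates, whose origin is the TCP and whose axes are the flange's). Camera axes: x right, y up, looking along -z (the intrinsics and any distortion apply to the point x, -y, -z); pixel columns grow to the right and rows downward; lengths in m; the calibration is good to about 2 mm. A picture is of the moment at which its call begins: read the wrist's pose just before it. camera_info takes no time and is no camera call.
- robot.finish_job(): hands the job in; it is judged then, once.
Trained networks look in the newest picture that a camera, given by its name, has taken for a name from the list of things; names that differ only in an ending like _2 or _b are one class to them, and where a whole thing is asked for, a point or a joint stands for the part that bears it (a point fixed in the world has none). Each returns a list of dicts, best first, with "confidence" (0 to 1); they miss things now and then, are a little off and sometimes report something else, mostly with a low value. They report only what shows in the picture. A call takes as long as a camera call. They do not tell look-alikes from the thing itself.
- robot.look_for(camera, target): "extent" ([left, top, right, bottom] in pixels, round what is visible of it).
- robot.outline_of(camera, target): "region" (420x560 bool, what is visible of it) and "extent" ([left, top, right, bottom] in pixels, round what is visible of it).
- robot.spot_point(camera, target): "pixel" ([column, row] in pixels: a listed point, or the origin of a listed thing).
The state is a dict: "clock": time; "joints": joint angles; "joint_velocities": joint speeds; "joint_efforts": joint torques, N m; "ee_pos": TCP position; "tool_rot": TCP orientation; "wrist_force": force on the tool from outside, world axes, zero at the start; "moment": the same for the moment, N m; "opening": finger opening in m; "finger_force": force on a finger pad.
Only numpy, scipy, OpenCV 4.12 (cv2) and the standard library are available. Lean on these libraries where they do the work, as an engineer would, in place of code of your own. Each camera call takes 0.05 s, during which the arm holds its last target. There are 200 camera calls.

## Working session

There is one attempt and no reset: what is moved stays moved. The work goes in short steps, Python scripts to look and compute and a tool call to move; the robot and the scene stay as the last step left them, time stands still between calls to the robot, and variables do not carry over. Pictures are saved under pics/ and viewed, at most 10 in all, crops included, and the job is handed in when it is done.

Besides the shell and the picture viewer there is one more tool, called as name(argument=value, ...), one argument or row to a line, values as JSON. step_arm: Moves the arm, as the interface text tells. Its arguments: {"type":"object","properties":{"motion":{"type":"string"},"newtons":{"type":"number"}},"required":["motion"]}

```bash
mkdir -p pics
cat > h.py <<'E'
import numpy as np, cv2
from plant import robot
def world(cam,px,depth,T=None):
    c=robot.camera_info(cam); u,v=px
    p=np.array([(u-c['cx'])/c['fx']*depth,-(v-c['cy'])/c['fy']*depth,-depth,1])
    if 'extrinsics' in c: return (np.linalg.inv(np.array(c['extrinsics']))@p)[:3]
    q=np.array(c['tool_from_camera'])@p
    s=T or robot.sense()
    return np.array(s['tool_rot'])@q[:3]+np.array(s['ee_pos'])
def cloud(cam,d,T=None):
    v,u=np.mgrid[:d.shape[0],:d.shape[1]]
    c=robot.camera_info(cam)
    P=np.stack([(u-c['cx'])/c['fx']*d,-(v-c['cy'])/c['fy']*d,-d,np.ones_like(d)],-1)
    if 'extrinsics' in c: return (P@np.linalg.inv(np.array(c['extrinsics'])).T)[...,:3]
    s=T or robot.sense()
    q=P@np.array(c['tool_from_camera']).T
    return q[...,:3]@np.array(s['tool_rot']).T+np.array(s['ee_pos'])
E
cat > a.py <<'E'
from h import *
np.set_printoptions(precision=3,suppress=True)
print({k:v for k,v in robot.camera_info('top').items()},robot.tip_extent); print(robot.sense()['tool_rot'],robot.sense()['wrist_force'])
for cam in('top','scene'):
    im,d=robot.grab_frame(cam); cv2.imwrite(f'pics/{cam}0.png',im[...,::-1]); np.save(cam+'.npy',d)
    W=cloud(cam,d)
    for t in('furnace','crucible','handle','mark','front_edge','port','tile','vessel_head','wrench','coupling'):
        for r in robot.spot_point(cam,t)[:3]:
            u,v=r['pixel']; i,j=int(np.clip(round(v),0,419)),int(np.clip(round(u),0,559))
            print(cam,t,round(r['confidence'],2),np.round(r['pixel'],1),W[i,j] if d[i,j]>0 else None)
E
python3 a.py
```

```text
{'fx': 509.9520968691357, 'fy': 509.9520968691357, 'cx': 284.3543614602811, 'cy': 210.25243091165777, 'extrinsics': array([[-0.03 , -1.   , -0.009, -0.06 ],
       [ 0.984, -0.031,  0.173, -0.498],
       [-0.173, -0.004,  0.985, -1.754],
       [ 0.   ,  0.   ,  0.   ,  1.   ]])} 0.008
[[-0.941  0.339 -0.001]
 [ 0.339  0.941 -0.002]
 [ 0.    -0.002 -1.   ]] [-0.474 -0.697 -0.139]
top crucible 0.76 [257.6 189.4] [0.536 0.006 0.225]
top handle 0.93 [255.6 170.9] [0.6   0.013 0.205]
top handle 0.24 [254.4 192. ] [0.53  0.02  0.206]
top mark 0.61 [166.1 228.8] [0.429 0.32  0.135]
top mark 0.59 [258.6 192.3] [0.531 0.005 0.201]
top front_edge 0.63 [254.9 178.9] [0.574 0.017 0.203]
top port 0.85 [253.7 160.6] [0.635 0.019 0.202]
top tile 0.97 [366.9 285.5] [ 0.224 -0.356  0.009]
top tile 0.63 [411.1 236.5] [ 0.395 -0.52   0.015]
top tile 0.56 [352.2 231.6] [ 0.415 -0.313  0.013]
top vessel_head 0.68 [164.8 229.7] [0.433 0.336 0.085]
top vessel_head 0.18 [182.8 167.8] [0.663 0.285 0.038]
top wrench 0.77 [355.5 170.5] [ 0.644 -0.34   0.005]
top coupling 0.6 [182.2 167.4] [0.665 0.287 0.043]
scene crucible 0.58 [322.7 195. ] [0.543 0.006 0.254]
scene handle 0.63 [329.7 211.3] [0.583 0.018 0.241]
scene mark 0.86 [323.1 207. ] [0.54  0.009 0.211]
scene front_edge 0.77 [324.3 216.6] [0.559 0.01  0.197]
scene port 0.84 [330.8 238.5] [0.632 0.016 0.204]
scene tile 0.81 [126.2 232.9] [ 0.41  -0.517  0.011]
scene tile 0.6 [184.9 191.8] [ 0.251 -0.363  0.011]
scene tile 0.55 [196.9 236.5] [ 0.435 -0.317  0.012]
scene vessel_head 0.59 [430.3 231.4] [0.483 0.324 0.042]
scene vessel_head 0.35 [326.5 216.4] [0.558 0.015 0.199]
scene wrench 0.63 [184.3 302.9] [ 0.651 -0.34   0.005]
scene coupling 0.85 [438.3 298.4] [0.685 0.291 0.019]
```

```bash
python3 -c "
import cv2,numpy as np
a=cv2.imread('pics/top0.png')[100:320,120:440]
cv2.imwrite('pics/top1.png',cv2.resize(a,(800,550),interpolation=cv2.INTER_CUBIC))"
```

```text
(no output)
```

View pics/top1.png

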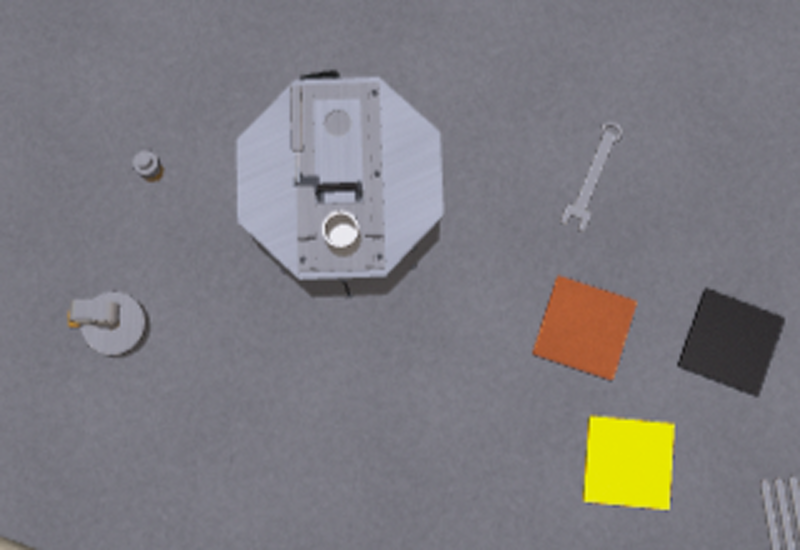

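View pics/scene0.png

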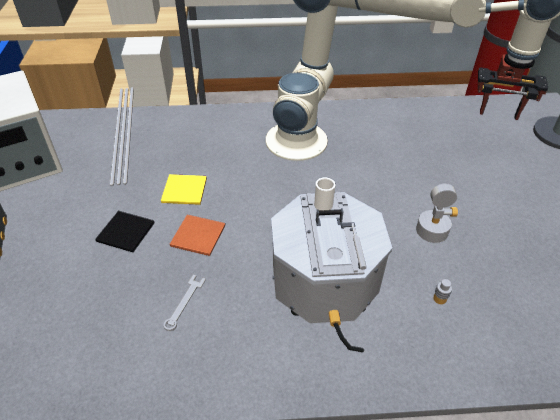

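The full scene shows the furnace at about (326,235) and the arm parked at the upper right. Candidates in the top view:
- **Tile:** terracotta at about (354,231), black at (412,237) and yellow at (372,285). The crop shows the terracotta one clearly, so that's my choice.
- **Crucible:** only the white cup at (257,191).
- **Handle:** the black bar at (256,176).

```bash
cat > b.py <<'E'
from h import *
np.set_printoptions(precision=4,suppress=True)
for cam in('top','scene'):
    im=cv2.imread(f'pics/{cam}0.png').astype(int); W=cloud(cam,np.load(cam+'.npy'))
    B,G,R=im[...,0],im[...,1],im[...,2]
    m=(R>140)&(G<110)&(R-B>80)&(abs(W[...,0]-.41)<.12)&(abs(W[...,1]+.32)<.12)
    r=cv2.minAreaRect(W[m][:,:2].astype(np.float32)); print(cam,'tile',r,np.median(W[m],0),m.sum())
    near=(abs(W[...,0]-.57)<.1)&(abs(W[...,1]-.01)<.1)
    c=near&(W[...,2]>.258)&(W[...,2]<.29)
    print('rim',cv2.minEnclosingCircle(W[c][:,:2].astype(np.float32)),c.sum(),np.percentile(W[c][:,2],[50,90]))
    deck=(abs(W[...,2]-.2)<.012)&(abs(W[...,0]-.61)<.2)&(abs(W[...,1]-.01)<.2)
    h=cv2.convexHull(W[deck][:,:2].astype(np.float32))
    M=cv2.moments(h);print('deck',M['m10']/M['m00'],M['m01']/M['m00'],np.sqrt(M['m00']/.8284))
    # octagon fit
    from scipy.optimize import least_squares
    pts=h[:,0]
    def f(p):
        q=pts-p[:2]; a=p[2]+np.arange(8)*np.pi/4
        return (q@np.array([np.cos(a),np.sin(a)])).max(1)-.134
    s=least_squares(f,[M['m10']/M['m00'],M['m01']/M['m00'],0.03],loss='soft_l1',f_scale=.003);print('fit',s.x,np.degrees(s.x[2]),np.abs(s.fun).mean())
    b=near&(W[...,2]>.225)&(W[...,2]<.25)&(R+G+B<200)&(W[...,0]>.56)
    print('bar',W[b].mean(0) if b.any() else None,b.sum())
E
python3 b.py
```

```text
top tile ((0.42024463415145874, -0.31807950139045715), (0.1180603876709938, 0.12021883577108383), 69.80094146728516) [ 0.4201 -0.3183  0.0134] 1092
rim ((0.5181894898414612, 0.01123914122581482), 0.023414552211761475) 72 [0.2699 0.2747]
deck 0.6042515134203961 0.014717946273779425 0.26819607719701977
fit [ 0.6039  0.0145 -0.004 ] -0.2311965899822389 0.00075639385831722
bar [0.5786 0.0142 0.2421] 45
scene tile ((0.460628867149353, -0.30080488324165344), (0.08045242726802826, 0.16217128932476044), 23.521808624267578) [ 0.4769 -0.3163  0.0087] 59
rim ((0.5217459797859192, 0.011476635932922363), 0.02483394555747509) 173 [0.2659 0.2703]
deck 0.6053817269509365 0.017048174938165392 0.2707935544007156
fit [0.6063 0.0171 0.0069] 0.39533191442995264 0.0012170163905520616
bar [0.5846 0.0162 0.2381] 105
```

step_arm(
  motion="-1 0 0 -0.05 -9.9; -1 0 0 -0.05 -9.9; -1 -0.026 -0.046 0 0; -1 -0.026 -0.046 0 0; -1 -0.026 -0.046 0 0; -1 -0.026 -0.046 0 0; -1 -0.026 -0.046 0 0; -1 -0.026 -0.046 0 0; -1 -0.026 -0.046 0 0; -1 -0.026 -0.046 0 0; -1 -0.026 -0.046 0 0; -1 -0.02 -0.04 0 0",
)

```text
clock: 2.6
ee_pos: [0.4579, 0.1086, 0.3307]
tool_rot: [[-1.0, 0.001, 0.0], [0.001, 1.0, -0.0], [-0.0, -0.0, -1.0]]
wrist_force: [1.0, -0.1, -0.2]
opening: 0.0877
finger_force: 0.0
```

step_arm(
  motion="-1 -0.02 -0.05 -0.03 0; -1 -0.02 -0.047 -0.03 0; -1 -0.02 0 -0.02 0; -1 0 0 0 0; -1 0 0 0 0",
)

```text
clock: 3.22
ee_pos: [0.5169, 0.0138, 0.4099]
tool_rot: [[-1.0, -0.0, -0.001], [-0.0, 1.0, 0.0], [0.001, 0.0, -1.0]]
wrist_force: [-0.3, -0.1, -0.1]
opening: 0.0875
finger_force: 0.0
```

```bash
cat > c.py <<'E'
from h import *
import sys
n=sys.argv[1]
np.set_printoptions(precision=4,suppress=True)
S=robot.sense(); im,d=robot.grab_frame('wrist'); cv2.imwrite(f'pics/{n}.png',im[...,::-1]); np.save(n+'.npy',d); W=cloud('wrist',d,S)
print(S['ee_pos'],W[210,280],robot.camera_info('wrist')['tool_from_camera'])
for t in('crucible','handle','mark','front_edge','port'):
    for r in robot.spot_point('wrist',t)[:2]:
        u,v=r['pixel']; i,j=int(np.clip(round(v),0,419)),int(np.clip(round(u),0,559))
        print(t,round(r['confidence'],2),np.round(r['pixel'],1),W[i,j] if d[i,j]>0 else None)
c=(d>0)&(abs(W[...,0]-.52)<.05)&(abs(W[...,1]-.012)<.05)&(W[...,2]>.26)&(W[...,2]<.285)
if c.any(): print('rim',cv2.minEnclosingCircle(W[c][:,:2].astype(np.float32)),c.sum(),np.median(W[c][:,2]))
E
python3 c.py w1
```

```text
[0.5169 0.0138 0.4099] [0.5391 0.013  0.2247] [[-0.0012  0.9624  0.2716  0.0741]
 [ 1.      0.0008  0.0014  0.0005]
 [ 0.0012  0.2716 -0.9624 -0.1551]
 [ 0.      0.      0.      1.    ]]
crucible 0.78 [277.2 195.8] [0.5278 0.0094 0.204 ]
handle 0.72 [279.3 247.2] [0.5774 0.0119 0.2404]
front_edge 0.56 [282.5 228.7] [0.5688 0.0154 0.2046]
port 0.85 [281.4 275.4] [0.63   0.0141 0.2054]
rim ((0.5200037360191345, 0.01117958128452301), 0.023098604753613472) 666 0.2705050591536775
```

View pics/w1.png

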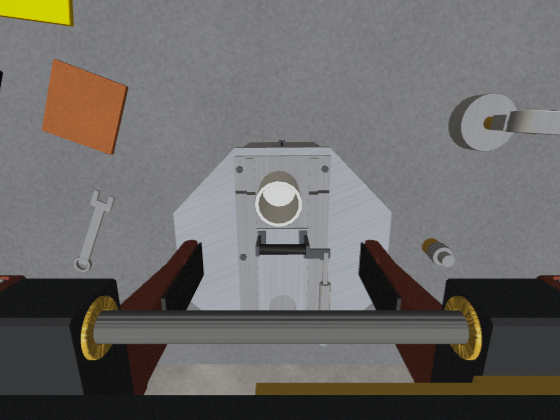

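The close view shows the white crucible's rim around (279,203), with the black handle behind it at (282,248). The scribed line's ends are at row 192.

step_arm(
  motion="-1 -0.003 -0.0026 0.05 0; -1 0 0 0.05 0; -1 0 0 0.045 0; -1 0 0 0.031 0; -1 0 0 0 0; 0 0 0 0 0; 0.3 0 0 0 0; 0.6 0 0 0 0; 0.6 0 0 0 0; 0.6 0 0 0 0; 0.6 0 0 0 0; 0.6 0 0 0 0",
  newtons=14,
)

```text
clock: 5.03
ee_pos: [0.5204, 0.0109, 0.235]
tool_rot: [[-1.0, 0.0, 0.001], [0.0, 1.0, 0.0], [-0.001, 0.0, -1.0]]
wrist_force: [0.5, -0.7, 2.2]
opening: 0.0458
finger_force: 14.0
```

step_arm(
  motion="0.6 0 0 -0.01 0; 0.6 0 0 -0.025 0; 0.6 0 0 -0.025 0; 0.6 0 0 -0.02 0; 0.6 0.005 -0.02 -0.01 0; 0.6 0.012 -0.04 0 0; 0.6 0.012 -0.04 0 0; 0.6 0.012 -0.04 0 0; 0.6 0.012 -0.04 0 0; 0.6 0.012 -0.04 0 0; 0.6 0.012 -0.04 0 0; 0.6 0.008 -0.025 0 0",
)

```text
clock: 6.52
ee_pos: [0.4343, -0.2758, 0.3246]
tool_rot: [[-1.0, 0.002, -0.001], [0.002, 1.0, 0.0], [0.001, 0.0, -1.0]]
wrist_force: [0.4, 0.5, -0.9]
opening: 0.0464
finger_force: 14.0
```

step_arm(
  motion="0.6 0.01 -0.03 0 0; 0.6 0.005 -0.014 0 0; 0.6 0 0 0 0; 0.6 0 0 0 0",
)

```text
clock: 7.02
ee_pos: [0.4205, -0.3174, 0.3248]
tool_rot: [[-1.0, -0.001, 0.0], [-0.001, 1.0, 0.0], [-0.0, 0.0, -1.0]]
wrist_force: [0.2, 0.1, -1.1]
opening: 0.046
finger_force: 14.0
```

step_arm(
  motion="0.6 0 0 0.04 0; 0.6 0 0 0.05 0; 0.6 0 0 0.05 0; 0.6 0 0 0.05 0; 0.6 0 0 0.04 0; 0.6 0 0 0.025 0; 0.6 0 0 0.01 0; 0.6 0 0 0 0; 0.6 0 0 0.004 0; 0.6 0 0 0.003 0; 0.6 0 0 0 0; 0.6 0 0 0 0",
)

```text
clock: 8.52
ee_pos: [0.4202, -0.3183, 0.0529]
tool_rot: [[-1.0, 0.0, 0.0], [0.0, 1.0, -0.0], [-0.0, -0.0, -1.0]]
wrist_force: [-0.9, 0.0, -1.2]
opening: 0.0462
finger_force: 14.0
```

step_arm(
  motion="0.6 0 0 0.002 0; 0.6 0 0 0.002 0; 0.6 0 0 0.001 0; 0.6 0 0 0.001 0; 0.6 0 0 0 0; 0.6 0 0 0 0",
)

```text
clock: 9.28
ee_pos: [0.4202, -0.3181, 0.047]
tool_rot: [[-1.0, 0.0, 0.0], [0.0, 1.0, -0.0], [-0.0, -0.0, -1.0]]
wrist_force: [-2.8, 1.3, 3.0]
opening: 0.0462
finger_force: 14.0
```

step_arm(
  motion="0 0 0 0 0; -0.2 0 0 0 0; -0.5 0 0 0 0; -1 0 0 0 0; -1 0 0 0 0; -1 0 0 0 0; -1 0 0 -0.02 0; -1 0 0 -0.04 0; -1 0 0 -0.05 0; -1 0 0 -0.05 0; -1 0 0 -0.05 0; -1 0 0 -0.05 0",
)

```text
clock: 10.78
ee_pos: [0.4198, -0.3179, 0.3102]
tool_rot: [[-1.0, 0.0, 0.002], [0.0, 1.0, -0.002], [-0.002, -0.002, -1.0]]
wrist_force: [-0.4, -0.7, 0.4]
opening: 0.0879
finger_force: 0.0
```

```bash
cat > e.py <<'E'
from h import *
np.set_printoptions(precision=4,suppress=True)
im,d=robot.grab_frame('top'); cv2.imwrite('pics/top2.png',im[...,::-1]); W=cloud('top',d)
c=(abs(W[...,0]-.42)<.06)&(abs(W[...,1]+.318)<.06)&(W[...,2]>.06)&(W[...,2]<.1)
print('rim',cv2.minEnclosingCircle(W[c][:,:2].astype(np.float32)),c.sum(),np.percentile(W[c][:,2],[5,50,95]))
near=(abs(W[...,0]-.58)<.06)&(abs(W[...,1]-.01)<.05)&(im.sum(2)<200)&(W[...,2]>.222)&(W[...,2]<.26)
print('bar',W[near].mean(0),near.sum(),np.ptp(W[near],axis=0))
im,d=robot.grab_frame('scene');cv2.imwrite('pics/s2.png',cv2.resize(im[150:330,80:400,::-1],(800,450)))
print(robot.sense()['ee_pos'])
E
python3 e.py
```

```text
rim ((0.4184597432613373, -0.31800228357315063), 0.023434115573763847) 52 [0.0623 0.0803 0.0884]
bar [0.5783 0.0134 0.2426] 48 [0.0119 0.0569 0.0309]
[ 0.4208 -0.3187  0.3155]
```

View pics/s2.png

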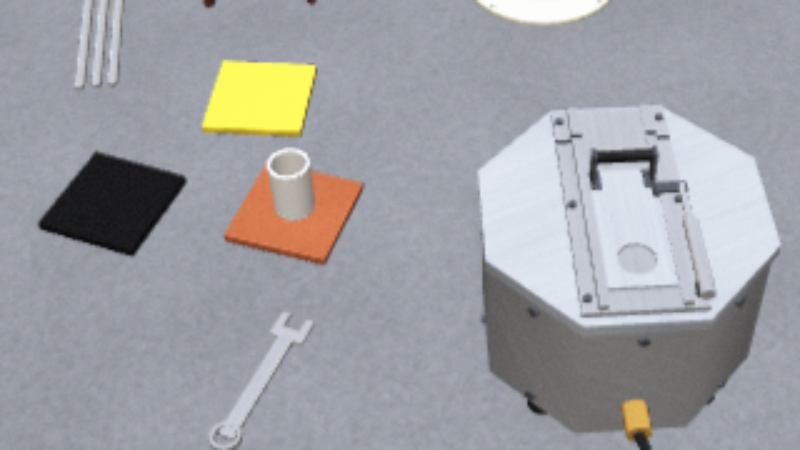

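The scene crop shows the crucible upright near the middle of the terracotta tile at (292,185), and the handle free at (625,160).

```bash
python3 -c "
from plant import robot;print(robot.sense()['joints'])"
```

```text
[-7.12608124e-01 -7.97331026e-02  1.25057671e+00 -4.06162098e-05
  1.95801228e+00 -2.28324018e+00]
```

step_arm(
  motion="-1 -0.01 0.025 -0.04 0; -1 -0.02 0.04 -0.03 0; -1 -0.02 0.04 0 0; -1 -0.02 0.04 0 0; -1 -0.02 0.04 0 0; -1 -0.02 0.04 0 0; -1 -0.02 0.04 0 0; -1 -0.02 0.04 0 0; -1 -0.01 0.028 0 0; -1 0 0 0 10; -1 0 0 0 10; -1 0 0 0 10",
)

```text
clock: 12.38
ee_pos: [0.58, 0.015, 0.3771]
tool_rot: [[-0.863, 0.505, 0.0], [0.505, 0.863, -0.0], [-0.0, 0.0, -1.0]]
wrist_force: [0.6, 0.1, -0.9]
opening: 0.0878
finger_force: 0.0
```

step_arm(
  motion="-1 0 0 0 10; -1 0 0 0 10; -1 0 0 0 10; -1 0 0 0 10; -1 0 0 0 10; -1 0 0 0 10; -1 0 0 0 0; -1 0 0 0 0",
)

```text
clock: 13.38
ee_pos: [0.5801, 0.0148, 0.3769]
tool_rot: [[-0.003, 1.0, 0.0], [1.0, 0.003, -0.0], [-0.0, 0.0, -1.0]]
wrist_force: [-0.5, 0.2, -0.2]
opening: 0.0878
finger_force: 0.0
```

```bash
python3 c.py w2
python3 - <<'E'
from h import *
np.set_printoptions(precision=4,suppress=True)
print(robot.sense()['tool_rot'])
W=cloud('wrist',np.load('w2.npy')); im=cv2.imread('pics/w2.png')
m=(abs(W[...,0]-.58)<.05)&(abs(W[...,1]-.014)<.05)&(W[...,2]>.23)&(W[...,2]<.25)
print(m.sum(),np.percentile(W[m],[2,50,98],axis=0) if m.any() else 0)
E
```

```text
[0.5801 0.0148 0.3769] [0.5796 0.0074 0.2433] [[-0.0012  0.9622  0.2722  0.0747]
 [ 1.      0.0013 -0.0001  0.0001]
 [-0.0005  0.2722 -0.9622 -0.1551]
 [ 0.      0.      0.      1.    ]]
crucible 0.92 [191.3 352.1] [ 0.4255 -0.2966  0.0753]
handle 0.72 [277.2 200.5] [0.5767 0.0167 0.2414]
mark 0.89 [226.6 192.6] [0.5223 0.0143 0.201 ]
front_edge 0.86 [271.  191.7] [0.5699 0.0165 0.2056]
port 0.94 [328.5 190.7] [0.6306 0.0176 0.2049]
[[-0.0005  1.     -0.0001]
 [ 1.      0.0005 -0.    ]
 [-0.     -0.0001 -1.    ]]
799 [[ 0.5748 -0.0129  0.2365]
 [ 0.5806  0.018   0.2418]
 [ 0.5864  0.0457  0.2438]]
```

View pics/w2.png

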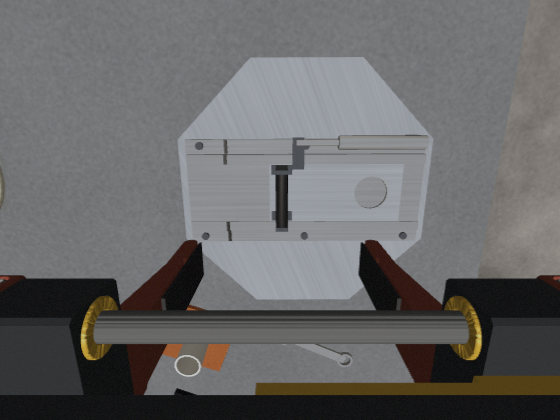

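The wrist view shows the handle bar at (281,198), running across the image. The line is at column 226 and the port disc at (370,192).

step_arm(
  motion="-1 0.001 0 0.04 0; -1 0 0 0.04 0; -1 0 0 0.04 0; -1 0 0 0.025 0; -1 0 0 0.007 0; -1 0 0 0 0; 0 0 0 0 0; 1 0 0 0 0; 1 0 0 0 0; 1 0 0 0 0; 1 0 0 0 0; 1 0 0 0 0",
  newtons=30,
)

```text
clock: 15.18
ee_pos: [0.5802, 0.0158, 0.2246]
tool_rot: [[0.0, 1.0, -0.0], [1.0, -0.0, -0.0], [-0.0, -0.0, -1.0]]
wrist_force: [0.7, -0.2, 0.3]
opening: 0.0312
finger_force: 0.0
```

step_arm(
  motion="1 0 0 0 0; 1 0 0 0 0; 1 0 0 0 0; 1 0 0 0 0",
)

```text
clock: 15.68
ee_pos: [0.5808, 0.0158, 0.2246]
tool_rot: [[0.0, 1.0, 0.001], [1.0, -0.0, 0.0], [0.0, 0.001, -1.0]]
wrist_force: [4.5, -0.2, -1.6]
opening: 0.0109
finger_force: 30.0
```

step_arm(
  motion="1 0 -0.005 0 0; 1 0 -0.008 0 0; 1 0 -0.01 0 0; 1 0 -0.01 0 0; 1 0 -0.008 0 0; 1 0 -0.004 0 0; 1 0 0 0 0; 1 0 0 0 0; 1 0 0 0 0",
)

```text
clock: 16.8
ee_pos: [0.5365, 0.0156, 0.2246]
tool_rot: [[0.0, 1.0, 0.003], [1.0, -0.0, -0.0], [-0.0, 0.003, -1.0]]
wrist_force: [8.1, -1.6, -2.3]
opening: 0.0113
finger_force: 30.0
```

```bash
cat > g.py <<'E'
from h import *
np.set_printoptions(precision=4,suppress=True)
im,d=robot.grab_frame('wrist'); im2,_=robot.grab_frame('scene')
a=cv2.resize(im[80:300,150:450,::-1],(800,587)); cv2.imwrite('pics/w3.png',a)
a=cv2.resize(im2[180:290,250:410,::-1],(800,550),interpolation=cv2.INTER_CUBIC); cv2.imwrite('pics/s3.png',a)
W=cloud('wrist',d)
for t in('mark','front_edge','port','handle'):
    for r in robot.spot_point('wrist',t)[:1]:
        u,v=map(int,np.round(r['pixel'])); print(t,r['confidence'],(u,v),W[v,u])
s=robot.sense();print(s['ee_pos'],s['wrist_force'],s['finger_force'],s['clock'])
E
python3 g.py
```

```text
mark 0.61 (259, 248) [0.5255 0.0273 0.2297]
front_edge 0.69 (260, 251) [0.5262 0.0275 0.234 ]
port 0.94 (433, 247) [0.6323 0.0138 0.1969]
handle 0.79 (281, 271) [0.5367 0.0207 0.2425]
[0.5366 0.0155 0.2246] [ 9.0193 -0.886  -1.9562] 29.998799264431 17.1
```

View pics/w3.png

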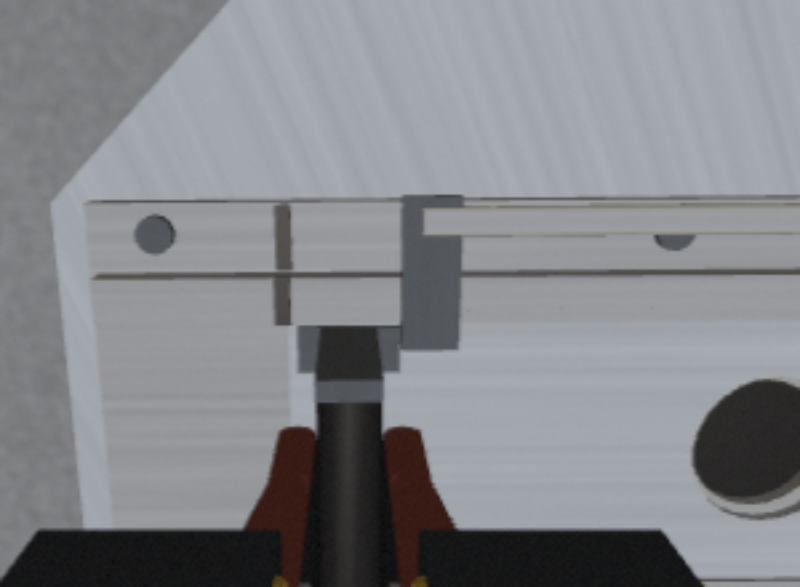

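View pics/s3.png

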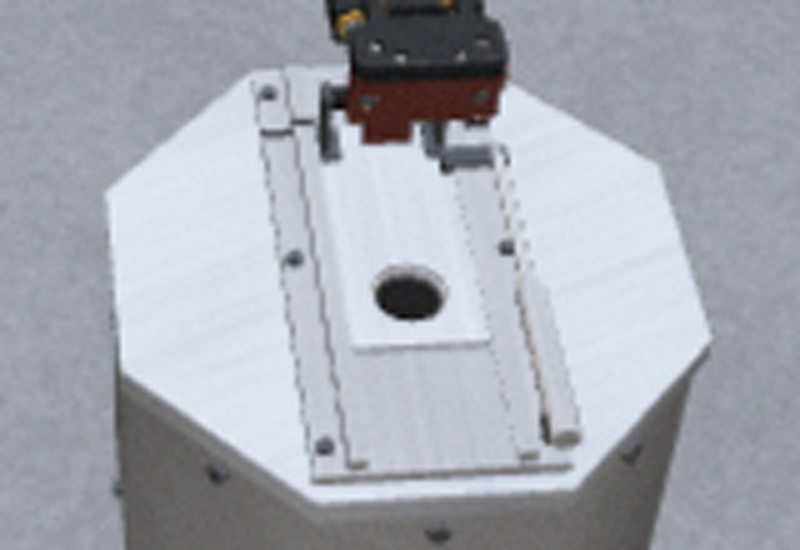

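The edge sits at crop column 290 and the line's centre at 282, so the shutter is about 1.5–2 mm short. The opening is almost centred over the port. I'll pull it a touch further.

step_arm(
  motion="1 0 -0.0015 0 0; 1 0 0 0 0; 1 0 0 0 0; 1 0 0 0 0; 1 0 0 0 0",
)

```text
clock: 17.73
ee_pos: [0.5353, 0.0156, 0.2246]
tool_rot: [[0.0, 1.0, 0.004], [1.0, -0.0, -0.0], [-0.0, 0.004, -1.0]]
wrist_force: [10.6, -1.6, -3.6]
opening: 0.0108
finger_force: 30.0
```

Run:
```python
from h import *
im,d=robot.grab_frame('wrist')
a=cv2.resize(im[80:300,150:450,::-1],(800,587)); cv2.imwrite('pics/w4.png',a)
g=a[:,:,1].astype(int); print(g[300:318,255:310:3].mean(0).round(),g[340:370,270:300:3].mean(0).round())
```

```text
[153. 153. 152. 152. 153. 153. 153. 152. 134.  88.  72.  73.  73.  74.
 126. 150. 153. 153. 153.] [152. 152. 152. 152. 152. 151. 159. 167. 168. 134.]
```

View pics/w4.png

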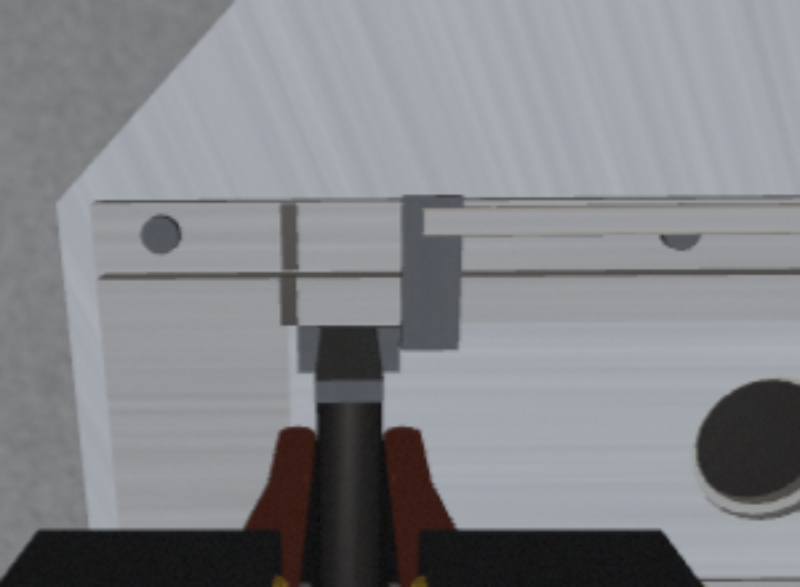

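The line's centre is at column 289 and the edge at about 289, so they are level. The fingers are still holding the handle at 30 N, so I'm handing the job in.

```bash
python3 -c "
from plant import robot;print(robot.finish_job())"
```

```text
the job is handed in; nothing more can be done
None
```

I handed the job in with the crucible upright near the middle of the terracotta tile and the shutter's front edge level with the scribed line, its handle still gripped at 30 N; no verdict came back.

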